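# Change the sleeve feeder over to the other chute

### The arm

A 7-joint arm with a two-finger parallel gripper is mounted at the origin on the work surface. World frame = base frame: x ahead of the robot, y to its left, z up, the work surface at z = 0. Lengths are in m, angles in rad, forces in N, time in s.
With the tool pointing down it reaches from about 0.4 to 0.85 m from the base axis. Payload 10.4 kg.
Tool frame: the origin (TCP) lies between the finger pads; the fingertips stand manip.finger_overhang ahead of it and the grasp point (between the pads) lies 11 mm behind it (manip.finger_overhang is the distance from the TCP to the fingertips, in m); x points along the fingers, z is the direction in which the jaws open and shut, and the axes are right-handed (so a half turn about x gives the same grasp; the last joint's range is limited). The gripper opens to 85 mm and grips with 20 to 120 N. Pads are 22 mm wide; open, the fingers measure 114 mm over their backs; the gripper's body (76 mm by 85 mm) begins 54 mm behind the grasp point. The pads swing forward as they close: fully open they stand 13 mm farther back than shut.
Start: joints at [1.084, 0.332, -0.065, 1.46, 0.022, 1.35, -0.088], TCP at [0.28, -0.559, 0.217] pointing down, gripper open.
Joint ranges: [-2.6, 2.6], [-0.5, 2.12], [-1.47, 1.34], [0.16, 2.42], [-1.27, 4.41], [0.06, 2.06], [-2.6, 2.6]. Speed limits (rad/s): [2.22, 2.22, 2.79, 2.79, 3.14, 3.14, 3.14].

### API

Orientations are given as a unit quaternion [x, y, z, w].
In Python, from workcell import get_obs, camera, workorder, manip gives the robot as it stands. The module is installed in compiled form; this text tells all that it offers.
- The arm moves only by the tool play_rows, never from a script. Its argument "increments" is text: rows parted by semicolons, each of 4 numbers parted by spaces: the shift along the tool's x, y, z in m, then the turn about the tool's x in rad. A call has 1 to 20 rows; each row shifts and turns the pose as measured when the row begins, along the tool's axes as they then stand; what a row does not reach is not made up. A row lasts 1/10 s, in which the tool goes at most 50 mm and 8.59 degrees, less where a joint would pass 70% of its speed; a pose out of reach is approached as far as the arm can. A call is refused whole if a number of a shift passes 0.05 or a number of a turn 0.15, either way. A call with a gripper value outside its range is refused whole. "hand" is the gripper command: -1 is fully open, 1 is shut, values between are in proportion, set as the call begins (left out, the last holds). The fingers move at their own pace and stop on an object; "squeeze" is the grip in N (left out, the last holds). Time passes only in rows, so rows that do not move let the fingers close. It gives the time, the measured TCP pose, the force and the opening at its end, in the units of the state.
- get_obs(): the state, without advancing time (a new reading comes with each control period).
- camera(name): name is "scene" or "top" or "wrist"; returns a dict with "img" (384x512x3 uint8, blue, green, red), "fov_y" (degrees; the focal length in pixels is half the picture's height over the tangent of half this angle, whatever the lens; pixels are square), "cx", "cy" (the principal point, pixels), "distortion" ([k1, k2, p1, p2, k3] as OpenCV has them; the pictures are not rectified), "R" (3x3) and "t" (3): a world point X has camera coordinates R X + t; the wrist camera has in their place "tool_from_camera" (4x4, takes a point from camera to tool coordinates, whose origin is the TCP and whose axes are the tool frame's). Camera axes: x right, y down, z forward; pixel columns grow to the right and rows downward; lengths in m; the calibration is good to about 2 mm. A picture is of the moment at which its call begins: read the wrist's pose just before it. There is no depth.
- workorder.hand_in(): hands the job in, once; it reports no verdict.
The state is a dict: "clock": time; "joint_pos": joint angles; "joint_velocities": joint speeds; "tau": joint torques, N m; "position": TCP position; "ee_rot": TCP orientation; "ft_force": force on the tool from outside, world axes, zero at the start; "torque": the same for the moment, N m; "grip_width": opening from 0.0 (shut) to 1.0 (fully open).
Only numpy, scipy, OpenCV 4.12 (cv2) and the standard library are available. Lean on these libraries where they do the work, as an engineer would, in place of code of your own. Each camera call takes 0.05 s, during which the arm holds its last target.

### The job

Change the spacer feeder over to its other bin: with the fingertips press down the raised end of the blue rocker, so that the seesaw gate tips right over its pivot and slopes towards the chute it is not feeding now. Then press the yellow stop lever and keep it down until all four waiting sleeves have rolled down that chute into its bin, and let the lever spring back up. Do not touch or lift the sleeves themselves, and leave the other things on the bench where they are.

Things in the scene. Friction and masses are not known exactly. Their poses are not given: they have to be found in the camera images.
- feeder: Gravity feeder bolted to the bench; origin on the bench under the gate pivot, z up, y along the chutes, -x the robot's side. Base plate x -148 to 68, y -125 to 125 mm, 8 mm thick. Chutes and rails lie within x -19 to 19 mm; the infeed slopes down from y = 175 mm (rails 230 mm high, the highest part) to the throat. An open chute leads from the gate to a bin at each end.
- throat (a point): Middle of the drop throat, 155 mm above the bench on the feeder's z axis: sleeves leaving the infeed fall through it on to the seesaw gate (pivot 125 mm high, axis along the feeder's x) inside a clear housing, y -52 to 52 mm, top 193 mm high.
- gate (a joint): Angle of the seesaw gate and its blue rocker, rad. +0.38: left end (+y) down, feeds the left chute; -0.38: right end down, feeds the right; stops at both. A dark steel weight on the rocker's middle (44 mm wide, top 34 mm above the pivot) makes it fall to the nearer stop and stay. About 0.5 N on the raised pad moves it; past the middle it falls over by itself.
- pad_left (a point): Centre of the top face of the rocker's left blue pad (34 mm in x, 40 mm in y), 72 mm to the left (+y of the feeder) of the pivot axis, 12 mm above the pivot when level, 122 mm in front (-x) of the feeder's middle. Moves with the gate: about 37 mm above to 15 mm below pivot height. Press from above; nothing lies above it.
- pad_right (a point): Centre of the top face of the rocker's right blue pad, the mirror image of pad_left at -72 mm.
- stop (a joint): Angle of the yellow stop lever, rad: 0 = at rest, its steel blade hangs in the infeed and holds the sleeves back; 0.36 = pressed fully down, blade raised clear (from about 0.25 a sleeve passes). A spring returns it; the pad takes about 2 N to start and 4 N fully down, its travel is 21 mm straight down to an end stop.
- stop_pad (a point): Centre of the top face of the yellow finger pad of the stop lever (34 x 34 mm), 228 mm above the bench at rest, on the robot's side of the infeed, at x = -52 mm, y = 142 mm of the feeder. Moves down with the lever, whose hinge (axis along the feeder's x) is 57 mm towards the middle (-y).
- bin_left_floor (a point): Centre of the inner floor of the red left bin (+y end), 114 x 114 mm inside, walls 45 mm, outer wall 85 mm high, fixed; axes as the feeder's. Its middle is 212 mm from the feeder's origin.
- bin_right_floor (a point): Centre of the inner floor of the red right bin (-y end), the mirror image of the left.
- sleeve1: Brass spacer sleeve, 20 mm diameter, 30 mm long, 60 g, loose; lying across the infeed, number 1 in the queue behind the stop blade (1 leads). Origin at its centre, its own x along its bore.
- sleeve2: Brass spacer sleeve, 20 mm diameter, 30 mm long, 60 g, loose; lying across the infeed, number 2 in the queue behind the stop blade (1 leads). Origin at its centre, its own x along its bore.
- sleeve3: Brass spacer sleeve, 20 mm diameter, 30 mm long, 60 g, loose; lying across the infeed, number 3 in the queue behind the stop blade (1 leads). Origin at its centre, its own x along its bore.
- sleeve4: Brass spacer sleeve, 20 mm diameter, 30 mm long, 60 g, loose; lying across the infeed, number 4 in the queue behind the stop blade (1 leads). Origin at its centre, its own x along its bore.
- plug_gauge: Upright steel plug gauge, 32 mm diameter, 70 mm tall, standing loose on the bench on the robot's side of the feeder; origin under its centre. A bystander.
- screw_jar: Glass screw jar with blue cap, 56 mm diameter, 65 mm tall, loose on the bench behind the feeder; origin under its centre. A bystander.
- carton: Small cardboard carton, 60 x 90 x 50 mm, loose behind the feeder; origin under its centre. A bystander.
- screwdriver: Red-handled screwdriver lying loose on the bench near the right-hand bin, on the robot's side. A bystander.
- wrench: Steel spanner lying loose on the bench near the left-hand bin, on the robot's side. A bystander.
- oil_can: Blue bottle with red cap, 60 mm diameter, 130 mm tall, at the right side of the bench; origin under its centre. A bystander.

How it is judged:
By the outcome, as a careful person would: the job done as asked, in the order asked, and still so for the second after the job is handed in, with the robot touching nothing.
It also fails if it takes over 45 s, if anything falls off the work surface, if the arm or the gripper's body presses on something with over 40 N, if the wrist force passes 120 N, or if a joint passes its speed limit or range.

## Working session

There is one attempt and no reset: what is moved stays moved. The work goes in short steps, Python scripts to look and compute and a tool call to move; the robot and the scene stay as the last step left them, time stands still between calls to the robot, and variables do not carry over. Pictures are saved under pics/ and viewed, and the job is handed in when it is done.

Besides the shell and the picture viewer there is one more tool, called after "Call:" in YAML: its name, and indented under it one key for each argument. play_rows: Moves the arm, as the interface text tells. Its arguments: {"type":"object","properties":{"increments":{"type":"string"},"hand":{"type":"number"},"squeeze":{"type":"number"}},"required":["increments"]}

```bash
mkdir -p pics; python3 - <<'E'
from workcell import get_obs, camera, workorder, manip
import cv2,json,pickle
o=get_obs(); print(o); print(manip.finger_overhang)
for n in ("scene","top"):
    c=camera(n); cv2.imwrite(f"pics/{n}0.png",c["img"]); pickle.dump(c,open(f"{n}0.pkl","wb"))
    print(n,{k:v for k,v in c.items() if k!="img"})
E
```

```text
{'clock': 0.0, 'joint_pos': array([ 1.08440032,  0.33284772, -0.06468554,  1.46092803,  0.02159305,
        1.3498946 , -0.08847435]), 'joint_velocities': array([ 5.04904612e-04,  9.04658975e-04,  1.57491544e-03,  9.26661891e-05,
       -1.03792165e-04,  3.65663753e-04,  9.28421590e-05]), 'tau': array([-3.84793311e-04, -6.25446010e+01,  4.92437545e-02, -3.91610920e+01,
        1.63392123e-02,  9.93128924e-03,  1.70699184e-05]), 'position': array([ 0.27940717, -0.55863435,  0.21593733]), 'ee_rot': array([ 0.37193196,  0.60196115, -0.37145592,  0.60110722]), 'ft_force': array([ 0.34745722, -0.05235547,  0.5618993 ]), 'torque': array([-0.02240935,  0.00643822,  0.01924055]), 'grip_width': 1.000266392156584}
0.008
scene {'fov_y': 47.85289008626612, 'cx': 258.33449644476275, 'cy': 189.60463508684163, 'distortion': array([-0.15628306,  0.        ,  0.        ,  0.        ,  0.        ]), 'R': array([[-0.44076943,  0.89760241,  0.00567675],
       [ 0.71084561,  0.35290989, -0.60840212],
       [-0.54810659, -0.26412976, -0.79360862]]), 't': array([ 0.34156428, -0.31422226,  1.66315168])}
top {'fov_y': 47.31258405424359, 'cx': 251.65855933980356, 'cy': 194.02329817343102, 'distortion': array([0.02241473, 0.        , 0.        , 0.        , 0.        ]), 'R': array([[-3.44195828e-03, -9.99896544e-01,  1.39661791e-02],
       [-9.81600779e-01,  7.11952096e-04, -1.90943454e-01],
       [ 1.90913757e-01, -1.43664317e-02, -9.81501678e-01]]), 't': array([-0.11356696,  0.63499009,  1.29849675])}
```

```bash
python3 - <<'E'
import cv2
for n in ("scene","top"):
    i=cv2.imread(f"pics/{n}0.png"); cv2.imwrite(f"pics/{n}0b.png",cv2.resize(i,(800,600),interpolation=cv2.INTER_CUBIC))
E
```

```text
(no output)
```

View pics/scene0b.png

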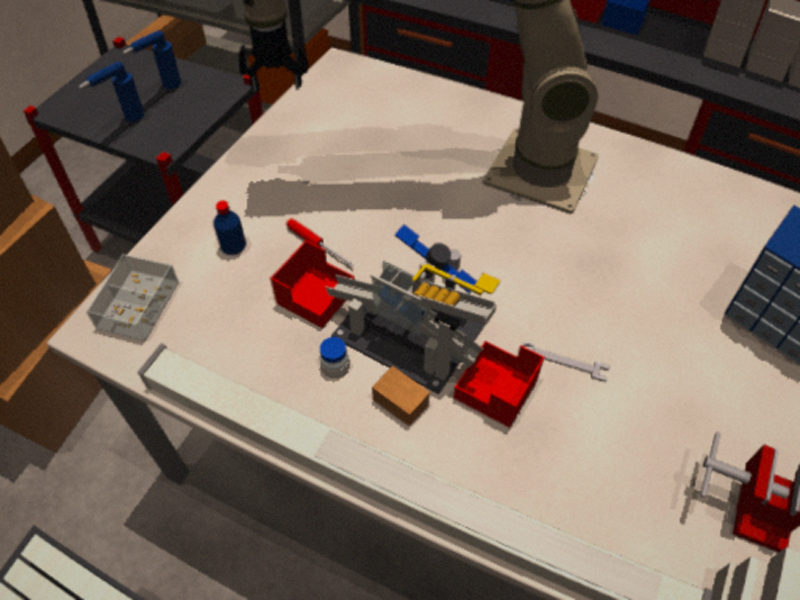

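View pics/top0b.png

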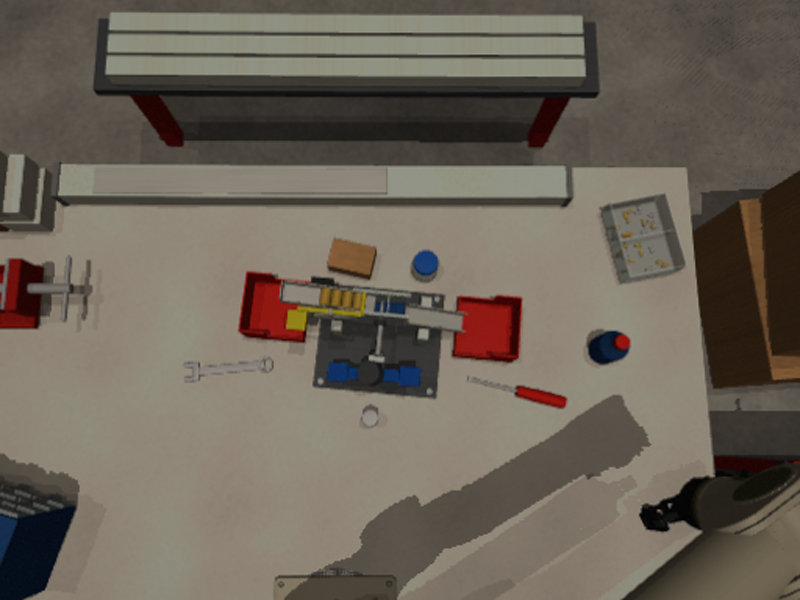

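Scene: bins at (312,290) and (498,383); rocker at (405–470,235–280), yellow stop pad (490,284). Top view: base plate approx (315–440,290–395), blue pads at (345,372) and (400,375), yellow pad at (297,319). I'll zoom in on both.

```bash
python3 - <<'E'
import cv2
i=cv2.imread("pics/top0.png")[165:275,145:345]; cv2.imwrite("pics/topz.png",cv2.resize(i,(800,440),interpolation=cv2.INTER_CUBIC))
i=cv2.imread("pics/scene0.png")[130:280,165:365]; cv2.imwrite("pics/scenez.png",cv2.resize(i,(800,600),interpolation=cv2.INTER_CUBIC))
E
```

```text
(no output)
```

View pics/topz.png

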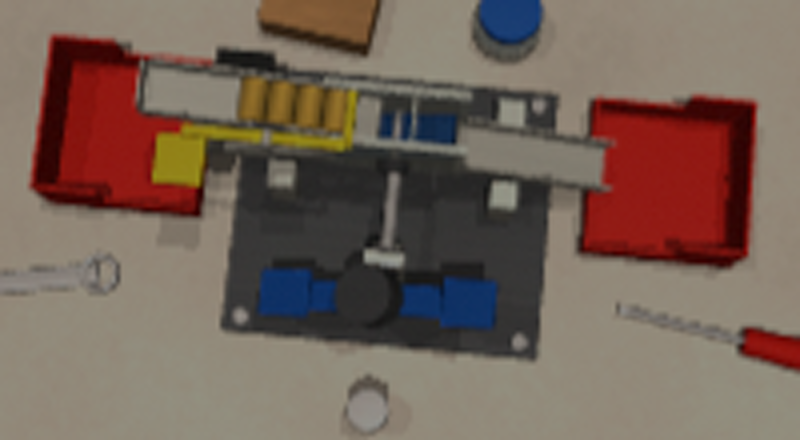

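View pics/scenez.png

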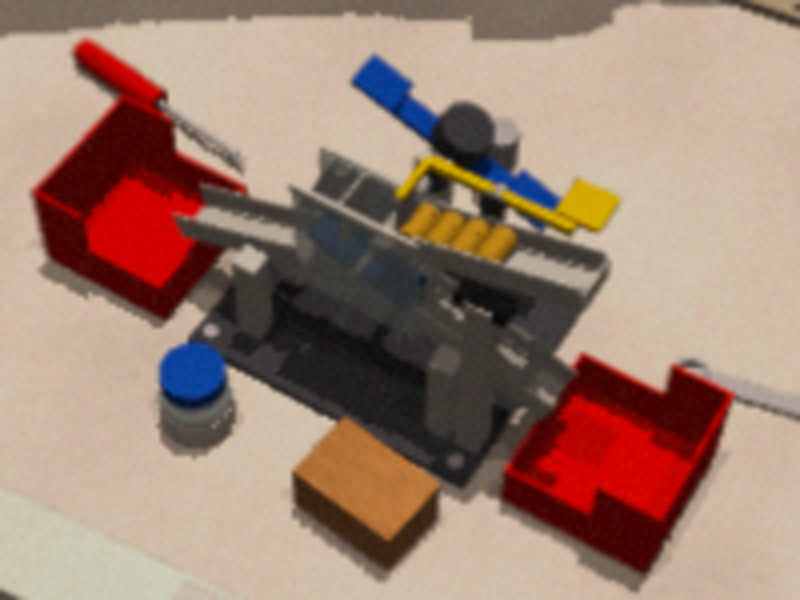

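```bash
cat > fit.py <<'E'
import numpy as np,cv2,pickle
from scipy.optimize import least_squares
C={n:pickle.load(open(n+"0.pkl","rb")) for n in("top","scene")}
def proj(c,X):
    f=192/np.tan(np.radians(c["fov_y"])/2)
    K=np.array([[f,0,c["cx"]],[0,f,c["cy"]],[0,0,1]])
    return cv2.projectPoints(np.asarray(X,float).reshape(-1,1,3),cv2.Rodrigues(c["R"])[0],c["t"],K,c["distortion"])[0].reshape(-1,2)
def pad(s,g):
    y,z=s*72,12
    return (-122,y*np.cos(g)-z*np.sin(g),125-y*np.sin(g)+z*np.cos(g))
def W(p,P):
    P=np.asarray(P,float)/1e3; c,s=np.cos(p[2]),np.sin(p[2])
    return np.c_[p[0]+c*P[:,0]-s*P[:,1],p[1]+s*P[:,0]+c*P[:,1],P[:,2]]
def obs(g):
    T=[((-148,125,8),(222,328)),((-148,-125,8),(537,358)),((68,-125,8),(557,95)),(pad(-1,g),(469,303)),(pad(1,g),(286,292)),((-52,142,228),(180,160))]
    S=[(pad(-1,g),(383,82)),((-52,142,228),(590,205)),((68,-125,8),(193,337)),((68,125,8),(463,486))]
    return T,S
def res(p,g):
    T,S=obs(g)
    a=proj(C["top"],W(p,[t[0] for t in T]))-(np.array([t[1] for t in T])/4+[144.6,164.6])
    b=proj(C["scene"],W(p,[t[0] for t in S]))-(np.array([t[1] for t in S])/4+[164.6,129.6])
    return np.r_[a,b]
if __name__=="__main__":
  for g in(.38,-.38):
    r=least_squares(lambda p:res(p,g).ravel(),[.55,-.1,0]);print(g,r.x,r.cost);print(res(r.x,g).round(1).tolist())
    print(W(r.x,[pad(-1,g),pad(-1,-g),pad(1,g),(-52,142,228),(-122,0,159),(0,0,0)]).round(4))
E
python3 fit.py
```

```text
0.38 [ 0.61014132 -0.08697102 -0.10576786] 9.989131899308667
[[-1.8, 0.2], [-1.6, 0.9], [-0.5, -0.2], [1.2, 0.4], [0.9, -0.0], [-1.7, 0.0], [-2.0, -0.9], [0.1, -0.3], [-1.6, 0.1], [-0.2, 0.5]]
[[ 0.4813 -0.145   0.1629]
 [ 0.4822 -0.1362  0.1094]
 [ 0.4954 -0.012   0.1094]
 [ 0.5734  0.0597  0.228 ]
 [ 0.4888 -0.0741  0.159 ]
 [ 0.6101 -0.087   0.    ]]
-0.38 [ 0.60740731 -0.090931   -0.09507097] 73.67053367994711
[[-0.1, 1.5], [0.2, 1.4], [0.5, 0.2], [-0.7, 2.4], [-1.7, -0.8], [-0.1, 1.6], [-0.9, 10.8], [-0.8, -2.0], [-2.4, -0.6], [-0.6, -0.9]]
[[ 0.48   -0.1415  0.1094]
 [ 0.4792 -0.1503  0.1629]
 [ 0.4927 -0.0084  0.1629]
 [ 0.5691  0.0554  0.228 ]
 [ 0.486  -0.0793  0.159 ]
 [ 0.6074 -0.0909  0.    ]]
```

```bash
sed -i 's/y\*np.cos(g)-z\*np.sin(g)/y*np.cos(g)+z*np.sin(g)/' fit.py; python3 fit.py
```

```text
0.38 [ 0.61011312 -0.08911094 -0.09566566] 5.763976486254713
[[-0.7, 0.6], [-0.4, 0.6], [-0.0, -0.6], [-0.7, -0.1], [-1.0, -0.0], [-0.8, 0.6], [-0.5, -0.0], [-0.6, -1.1], [-2.3, 0.2], [-0.5, 0.0]]
[[ 0.4827 -0.1396  0.1629]
 [ 0.4819 -0.1484  0.1094]
 [ 0.4955 -0.0065  0.1094]
 [ 0.5719  0.0572  0.228 ]
 [ 0.4887 -0.0775  0.159 ]
 [ 0.6101 -0.0891  0.    ]]
-0.38 [ 0.60742558 -0.08883482 -0.10563437] 64.60413460958287
[[-1.2, 1.1], [-0.9, 1.8], [0.1, 0.6], [1.1, 2.9], [0.3, -0.8], [-1.0, 1.0], [-2.2, 10.0], [-0.2, -1.3], [-1.7, -0.7], [-0.4, -0.4]]
[[ 0.4786 -0.1469  0.1094]
 [ 0.4795 -0.138   0.1629]
 [ 0.4927 -0.0139  0.1629]
 [ 0.5707  0.0579  0.228 ]
 [ 0.4861 -0.076   0.159 ]
 [ 0.6074 -0.0888  0.    ]]
```

Residuals are about 1 px. The gate is at +0.38, so it feeds left and the right pad is raised. Next I'll work out the tool deltas.

```bash
cat > d.py <<'E'
import sys,numpy as np
from workcell import get_obs
from scipy.spatial.transform import Rotation as R
o=get_obs(); M=R.from_quat(o["ee_rot"]); p=o["position"]
print("clk",round(o["clock"],2),"p",p.round(4),"F",o["ft_force"].round(2),"grip",o["grip_width"].round(3)); print(M.as_matrix().round(3))
if len(sys.argv)>3: print("delta tool",M.inv().apply(np.array(list(map(float,sys.argv[1:4])))-p).round(4))
E
python3 d.py 0.482 -0.144 0.216
python3 - <<'E'
import sys;sys.path.insert(0,'.')
from fit import *
p=[.6101,-.0891,-.0957]; print(W(p,[(-122,-66,163),(-122,-72,137)]))
E
```

```text
[[ 0.48235168 -0.14314041  0.163     ]
 [ 0.48177835 -0.14911296  0.137     ]]Traceback (most recent call last):
  File "d.py", line 5, in <module>
    print("clk",round(o["clock"],2),"p",p.round(4),"F",o["ft_force"].round(2),"grip",o["grip_width"].round(3)); print(M.as_matrix().round(3))
                                                                                     ^^^^^^^^^^^^^^^^^^^^^
AttributeError: 'float' object has no attribute 'round'
```

```bash
sed -i 's/o\["grip_width"\].round(3)/o["grip_width"]/' d.py; python3 d.py 0.482 -0.146 0.216
```

```text
clk 0.1 p [ 0.2794 -0.5587  0.216 ] F [ 0.4  -0.4   0.68] grip 1.0013123200305898
[[-0.001  0.894  0.447]
 [ 0.001  0.447 -0.894]
 [-1.    -0.    -0.001]]
delta tool [ 3.000e-04  3.658e-01 -2.784e-01]
```

Call:
play_rows:
  increments: "0 0 0 0.14;0 0 0 0.14;0 0 0 0.14;0 0 0 0.14;0 0 0 0"
  hand: 1

```text
clock: 0.6
position: [0.2787, -0.5576, 0.2134]
ee_rot: [0.529, 0.472, -0.528, 0.468]
ft_force: [0.3, -0.2, -0.3]
grip_width: 0.142
```

```bash
python3 d.py 0.482 -0.146 0.216
```

```text
clk 0.6 p [ 0.2787 -0.5576  0.2134] F [ 0.34 -0.22 -0.32] grip 0.1417082282944146
[[-0.003  0.993 -0.116]
 [ 0.005 -0.116 -0.993]
 [-1.    -0.004 -0.005]]
delta tool [-0.001   0.154  -0.4325]
```

Call:
play_rows:
  increments: "-0.002 0.013 -0.036 0;-0.002 0.013 -0.036 0;-0.002 0.013 -0.036 0;-0.002 0.013 -0.036 0;-0.002 0.013 -0.036 0;-0.002 0.013 -0.036 0;-0.002 0.013 -0.036 0;-0.002 0.013 -0.036 0;-0.001 0.013 -0.036 0;-0.001 0.012 -0.036 0;0 0 0 0;0 0 0 0"

```text
clock: 1.8
position: [0.4451, -0.1976, 0.2302]
ee_rot: [-0.514, -0.488, 0.516, -0.481]
ft_force: [-0.2, -1.1, 0.5]
grip_width: -0.001
```

```bash
python3 d.py 0.482 -0.146 0.2
```

```text
clk 1.8 p [ 0.4451 -0.1976  0.2302] F [-0.21 -1.07  0.54] grip -0.000592610709366646
[[-0.008  0.998 -0.061]
 [ 0.005 -0.061 -0.998]
 [-1.    -0.008 -0.004]]
delta tool [ 0.0301  0.0339 -0.0536]
```

Call:
play_rows:
  increments: "0 0.017 -0.027 0.03;0 0.017 -0.027 0;0 0 0 0;0 0 0 0"

```text
clock: 2.2
position: [0.4826, -0.1495, 0.2295]
ee_rot: [-0.52, -0.481, 0.523, -0.474]
ft_force: [-1.1, -0.9, -0.6]
grip_width: 0.0
```

```bash
python3 d.py 0.482 -0.146 0.2;  python3 - <<'E'
from workcell import camera
import cv2,pickle
c=camera("wrist");cv2.imwrite("pics/w1.png",c["img"])
c=camera("scene");cv2.imwrite("pics/s1.png",cv2.resize(c["img"][90:280,165:365],(632,600),interpolation=cv2.INTER_CUBIC))
E
```

```text
clk 2.2 p [ 0.4826 -0.1495  0.2295] F [-1.11 -0.91 -0.63] grip 0.00015142939550365832
[[-0.009  0.996 -0.089]
 [ 0.004 -0.089 -0.996]
 [-1.    -0.01  -0.003]]
delta tool [ 0.0295 -0.0006 -0.0033]
```

View pics/w1.png

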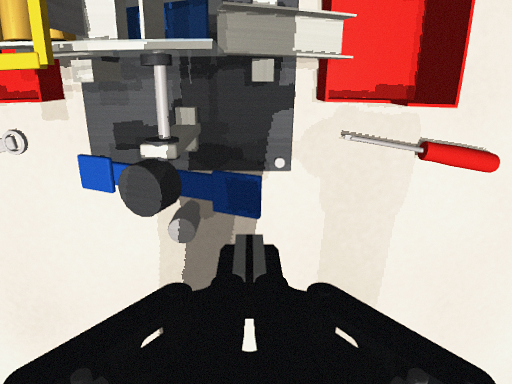

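View pics/s1.png

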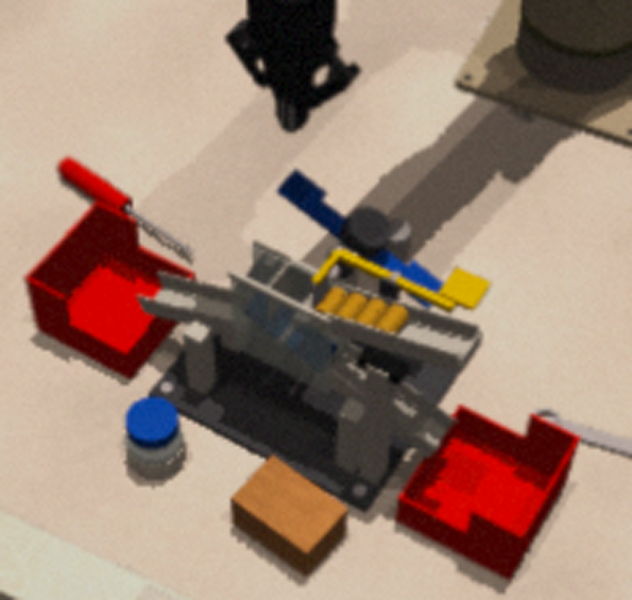

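Wrist view: right pad at about (238,195), fingertips at (249,236). In the scene crop the tip is at (290,122) and the pad at (298,188). I'll check both against the calibration.

```bash
python3 - <<'E'
from fit import *
from workcell import get_obs,camera
from scipy.spatial.transform import Rotation as R
o=get_obs();c=camera("wrist");print(c["fov_y"],c["cx"],c["cy"],c["distortion"])
M=R.from_quat(o["ee_rot"]).as_matrix()
T=c["tool_from_camera"]; A=np.eye(4);A[:3,:3]=M;A[:3,3]=o["position"]
I=np.linalg.inv(A@T); cw=dict(c,R=I[:3,:3],t=I[:3,3])
pickle.dump(cw,open("w1.pkl","wb"))
p=[.6101,-.0891,-.0957]
tip=o["position"]+M[:,0]*.008
print("tip scene",(proj(C["scene"],tip)-[165,90])*3.16,"wrist",proj(cw,tip))
X=W(p,[pad(-1,.38),pad(1,.38),(-148,-125,8),(-52,142,228),(-148,125,8)])
print(proj(cw,X), (proj(C["scene"],X)-[165,90])*3.16)
E
```

```text
62.54946257926599 248.89510519862927 187.01402000878198 [-0.0695811  0.         0.         0.         0.       ]
tip scene [[290.68545491 143.09068626]] wrist [[247.69215158 230.53521149]]
[[ 235.02249502  195.64841551]
 [  93.50533517  174.41551684]
 [ 291.14681203  171.89637751]
 [-131.76065392  116.30810324]
 [  92.53200795  170.93125732]] [[299.59342009 189.88076643]
 [418.28221188 282.47541785]
 [261.22044028 250.27482838]
 [463.00663918 283.76222449]
 [469.18715692 350.06235888]]
```

Call:
play_rows:
  increments: "0.02 0 -0.003 0;0.02 0 0 0;0.01 0 0 0;0 0 0 0"

```text
clock: 2.75
position: [0.481, -0.1506, 0.179]
ee_rot: [-0.522, -0.478, 0.525, -0.473]
ft_force: [0.7, 1.0, 0.4]
grip_width: 0.001
```

Call:
play_rows:
  increments: "0.01 0 0 0;0.01 0 0 0;0.01 0 0 0;0 0 0 0"

```text
clock: 3.15
position: [0.4812, -0.1517, 0.1482]
ee_rot: [-0.522, -0.477, 0.525, -0.474]
ft_force: [-0.4, 0.2, 0.9]
grip_width: 0.005
```

```bash
python3 d.py 0.482 -0.146 0.12;  python3 - <<'E'
from workcell import camera
import cv2,pickle
c=camera("wrist");cv2.imwrite("pics/w2.png",c["img"])
c=camera("scene");cv2.imwrite("pics/s2.png",cv2.resize(c["img"][90:280,165:365],(632,600),interpolation=cv2.INTER_CUBIC))
E
```

```text
clk 3.15 p [ 0.4812 -0.1517  0.1482] F [-0.4   0.16  0.93] grip 0.004941919900186526
[[-0.006  0.995 -0.096]
 [ 0.001 -0.096 -0.995]
 [-1.    -0.006 -0.001]]
delta tool [ 0.0282  0.0005 -0.0057]
```

View pics/w2.png

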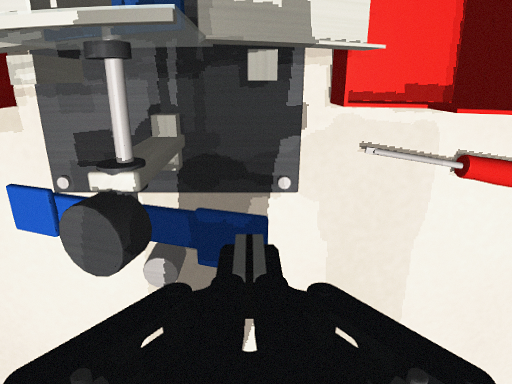

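View pics/s2.png

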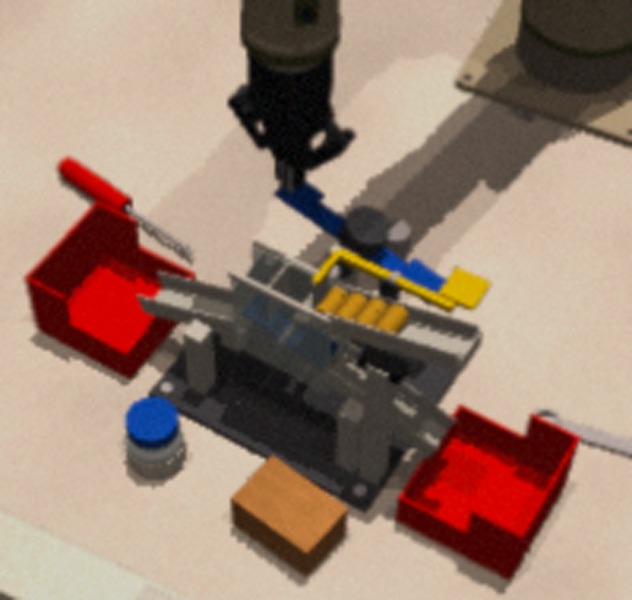

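The fingertips are on the outer part of the right pad (scene crop (288,188)), which has just started to move. I'll keep pressing.

Call:
play_rows:
  increments: "0.008 0 -0.002 0;0.008 0 -0.001 0;0.008 0 -0.001 0;0.006 0 0 0;0 0 0 0"

```text
clock: 3.75
position: [0.4826, -0.1472, 0.1175]
ee_rot: [-0.523, -0.476, 0.524, -0.475]
ft_force: [0.1, -1.1, -0.5]
grip_width: -0.001
```

```bash
python3 d.py 0.482 -0.146 0.12;  python3 - <<'E'
from workcell import camera
import cv2,pickle
c=camera("wrist");cv2.imwrite("pics/w3.png",c["img"])
c=camera("scene");cv2.imwrite("pics/s3.png",cv2.resize(c["img"][90:280,165:365],(632,600),interpolation=cv2.INTER_CUBIC))
E
```

```text
clk 3.75 p [ 0.4826 -0.1472  0.1175] F [ 0.08 -1.06 -0.54] grip -0.0012929373275773282
[[-0.003  0.995 -0.096]
 [ 0.001 -0.096 -0.995]
 [-1.    -0.003 -0.   ]]
delta tool [-0.0025 -0.0008 -0.0012]
```

View pics/s3.png

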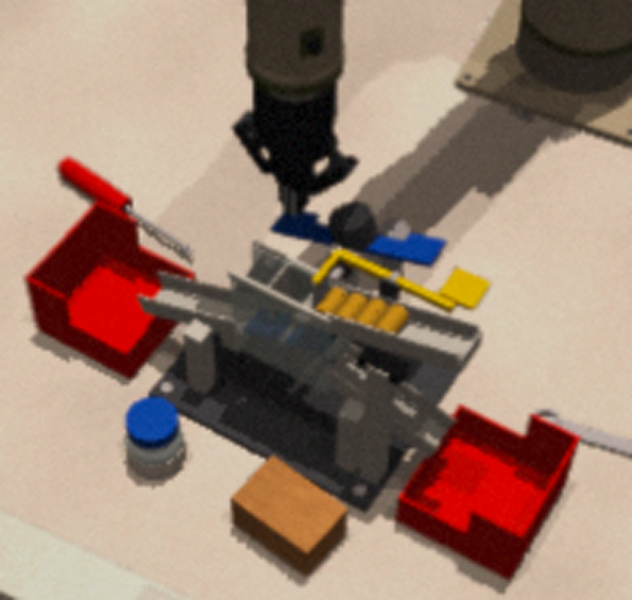

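View pics/w3.png

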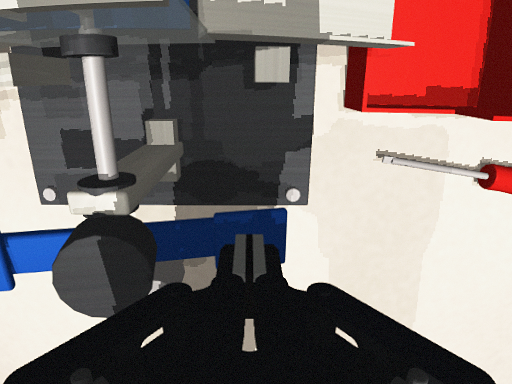

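The left end is now raised at (410,245), so the gate has tipped. I'll retract upwards and check.

Call:
play_rows:
  increments: "-0.03 0 0 0;-0.04 0 0 0;-0.04 0 0 0;-0.04 0 0 0;-0.02 0 0 0;0 0 0 0"

```text
clock: 4.45
position: [0.4829, -0.1474, 0.2963]
ee_rot: [-0.523, -0.476, 0.524, -0.475]
ft_force: [0.9, 0.6, -0.0]
grip_width: 0.002
```

```bash
python3 d.py 0.572 0.057 0.28;  python3 - <<'E'
from workcell import camera
import cv2,pickle
c=camera("scene");cv2.imwrite("pics/s4.png",cv2.resize(c["img"][90:280,165:365],(632,600),interpolation=cv2.INTER_CUBIC))
from fit import *
X=W([.6101,-.0891,-.0957],[pad(-1,-.38),pad(1,-.38)])
print((proj(C["scene"],X)-[165,90])*3.16)
E
```

```text
clk 4.45 p [ 0.4829 -0.1474  0.2963] F [ 0.88  0.6  -0.01] grip 0.002257326115467954
[[-0.001  0.995 -0.096]
 [ 0.    -0.096 -0.995]
 [-1.    -0.001 -0.   ]]
delta tool [ 0.0163  0.0691 -0.212 ]
[[291.47026659 223.06897756]
 [414.26094475 242.43516056]]
```

View pics/s4.png

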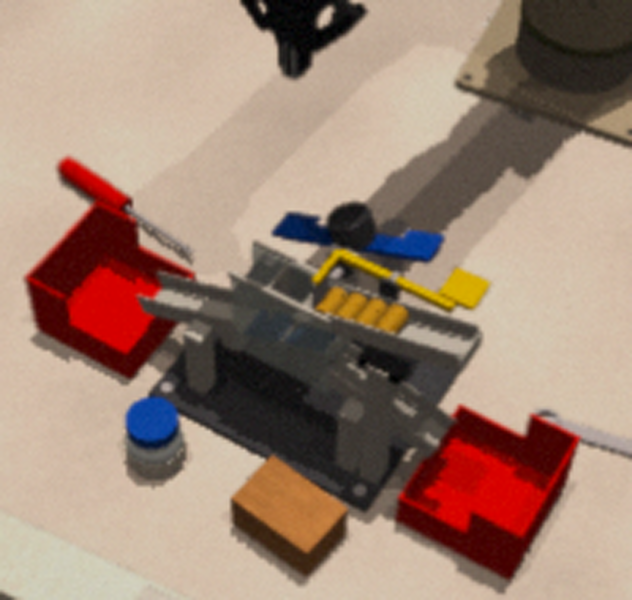

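The pads are at about (296,227) and (412,245). The prediction for −0.38 is (291,223) and (414,242), so the gate is fully over. On to the stop pad.

Call:
play_rows:
  increments: "0 0.014 -0.042 0;0 0.014 -0.042 0;0 0.014 -0.042 0;0 0.014 -0.042 0;0 0.012 -0.036 0;0 0 0 0;0 0 0 0"

```text
clock: 5.2
position: [0.5702, 0.0542, 0.2859]
ee_rot: [-0.522, -0.477, 0.528, -0.471]
ft_force: [0.5, -0.9, 0.2]
grip_width: 0.001
```

```bash
python3 d.py 0.572 0.057 0.27
```

```text
clk 5.2 p [0.5702 0.0542 0.2859] F [ 0.5  -0.85  0.15] grip 0.0008457144121934109
[[-0.013  0.995 -0.101]
 [ 0.001 -0.101 -0.995]
 [-1.    -0.013  0.   ]]
delta tool [ 0.0158  0.0017 -0.0029]
```

Call:
play_rows:
  increments: "0.01 0.002 -0.003 0;0.01 0 0 0;0 0 0 0"

```text
clock: 5.5
position: [0.5714, 0.0547, 0.2621]
ee_rot: [-0.521, -0.477, 0.529, -0.47]
ft_force: [0.3, -0.0, -0.4]
grip_width: 0.002
```

```bash
python3 d.py 0.572 0.057 0.236;  python3 - <<'E'
from workcell import camera
import cv2,pickle
c=camera("wrist");cv2.imwrite("pics/w5.png",c["img"])
c=camera("scene");cv2.imwrite("pics/s5.png",cv2.resize(c["img"][90:280,165:365],(632,600),interpolation=cv2.INTER_CUBIC))
E
```

```text
clk 5.5 p [0.5714 0.0547 0.2621] F [ 0.3  -0.01 -0.4 ] grip 0.002233869034807784
[[-0.015  0.994 -0.104]
 [ 0.    -0.104 -0.995]
 [-1.    -0.015  0.002]]
delta tool [ 0.0261  0.0008 -0.0024]
```

View pics/s5.png

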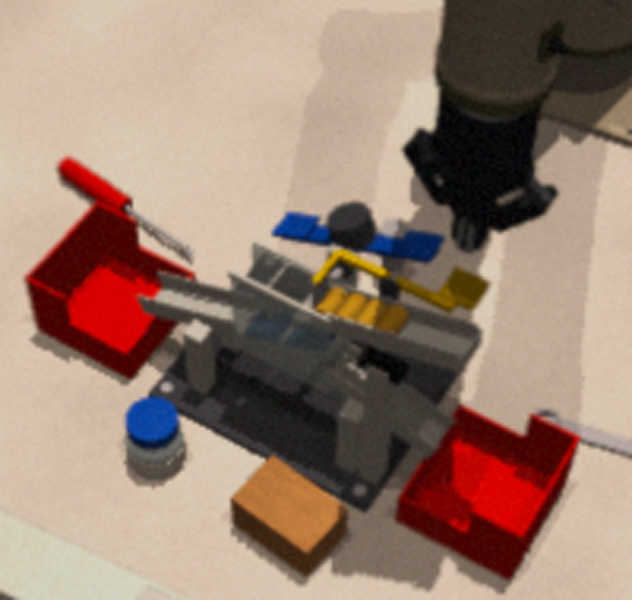

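View pics/w5.png

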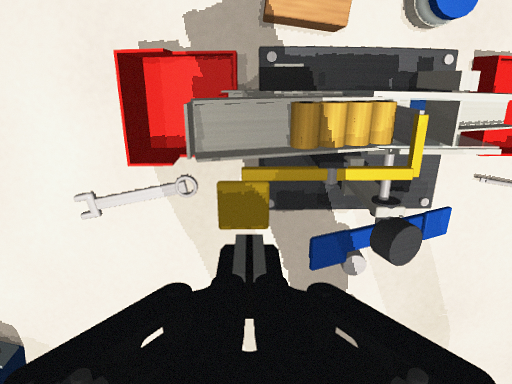

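Wrist view: yellow pad centre (243,206), tips at (249,238). I'll back-project the pad before pressing.

```bash
python3 - <<'E'
from fit import *
from workcell import get_obs,camera
from scipy.spatial.transform import Rotation as R
o=get_obs();c=camera("wrist")
M=R.from_quat(o["ee_rot"]).as_matrix()
T=c["tool_from_camera"]; A=np.eye(4);A[:3,:3]=M;A[:3,3]=o["position"]
B=A@T; I=np.linalg.inv(B); cw=dict(c,R=I[:3,:3],t=I[:3,3])
X=W([.6101,-.0891,-.0957],[(-52,142,228)]);print(X,proj(cw,X))
f=192/np.tan(np.radians(c["fov_y"])/2);K=np.array([[f,0,c["cx"]],[0,f,c["cy"]],[0,0,1]])
u=cv2.undistortPoints(np.array([[[243.,206.]]]),K,c["distortion"])[0,0]
d=B[:3,:3]@[u[0],u[1],1]; print(B[:3,3]+d*(.228-B[2,3])/d[2])
E
```

```text
[[0.57190661 0.05721905 0.228     ]] [[244.19664521 211.38722591]]
[0.57579496 0.05758025 0.228     ]
```

Call:
play_rows:
  increments: "0.01 0.002 -0.003 0;0.01 0.001 0 0;0.01 0 0 0;0.008 0 0 0;0 0 0 0"

```text
clock: 6.15
position: [0.5753, 0.0574, 0.2232]
ee_rot: [-0.522, -0.476, 0.528, -0.47]
ft_force: [0.0, 1.5, 0.4]
grip_width: 0.001
```

```bash
python3 d.py 0.573 0.057 0.215;  python3 - <<'E'
from workcell import camera
import cv2,pickle
c=camera("wrist");cv2.imwrite("pics/w6.png",c["img"])
E
```

```text
clk 6.15 p [0.5753 0.0574 0.2232] F [0.01 1.5  0.36] grip 0.0010605428249518154
[[-0.012  0.994 -0.104]
 [ 0.    -0.104 -0.995]
 [-1.    -0.012  0.001]]
delta tool [ 0.0082 -0.0021  0.0007]
```

View pics/w6.png

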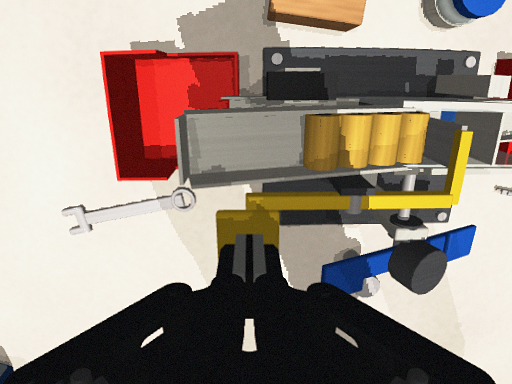

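Tips are over the pad with contact just about to start. Pressing down now.

Call:
play_rows:
  increments: "0.01 0 0 0;0.01 0 0 0;0.006 0 0 0;0.002 0 0 0"

```text
clock: 6.6
position: [0.5762, 0.0573, 0.1954]
ee_rot: [-0.523, -0.475, 0.528, -0.471]
ft_force: [-0.9, -1.5, 5.4]
grip_width: -0.0
```

```bash
python3 d.py 0.573 0.057 0.20;  python3 - <<'E'
from workcell import camera
import cv2,pickle
c=camera("wrist");cv2.imwrite("pics/w7.png",c["img"])
E
```

```text
clk 6.6 p [0.5762 0.0573 0.1954] F [-0.85 -1.5   5.37] grip -0.00025889499676234244
[[-0.008  0.994 -0.105]
 [-0.    -0.105 -0.994]
 [-1.    -0.008  0.001]]
delta tool [-0.0046 -0.0032  0.0006]
```

View pics/w7.png

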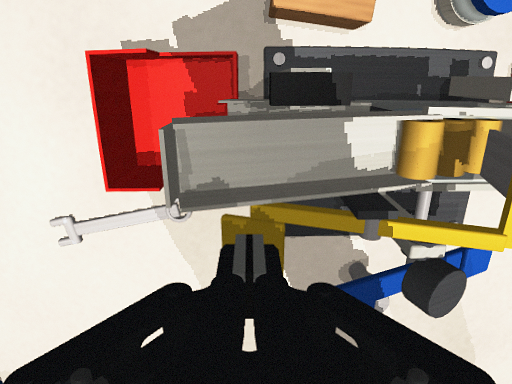

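The blade is up (force about 5 N) and the sleeves are rolling. I'll hold here.

Call:
play_rows:
  increments: "0.001 0 0 0;0.001 0 0 0;0.001 0 0 0;0.001 0 0 0;0.001 0 0 0"

```text
clock: 7.15
position: [0.5764, 0.0571, 0.1944]
ee_rot: [-0.524, -0.474, 0.527, -0.472]
ft_force: [-2.2, -1.2, 8.5]
grip_width: -0.002
```

Call:
play_rows:
  increments: "0.001 0 0 0;0.001 0 0 0;0.001 0 0 0;0.001 0 0 0;0.001 0 0 0;0.001 0 0 0;0.001 0 0 0;0.001 0 0 0;0.001 0 0 0;0.001 0 0 0"

```text
clock: 8.15
position: [0.5765, 0.057, 0.1944]
ee_rot: [-0.525, -0.472, 0.527, -0.474]
ft_force: [-4.1, -0.5, 9.3]
grip_width: 0.0
```

```bash
python3 - <<'E'
from workcell import camera
import cv2,pickle,numpy as np
c=camera("wrist");w=c["img"]
c=camera("scene");a=cv2.resize(c["img"][130:280,165:365],(800,600),interpolation=cv2.INTER_CUBIC)
c=camera("top");b=cv2.resize(c["img"][165:275,145:345],(800,440),interpolation=cv2.INTER_CUBIC)
cv2.imwrite("pics/w8.png",w);cv2.imwrite("pics/s8.png",a);cv2.imwrite("pics/t8.png",b)
E
```

```text
(no output)
```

View pics/w8.png

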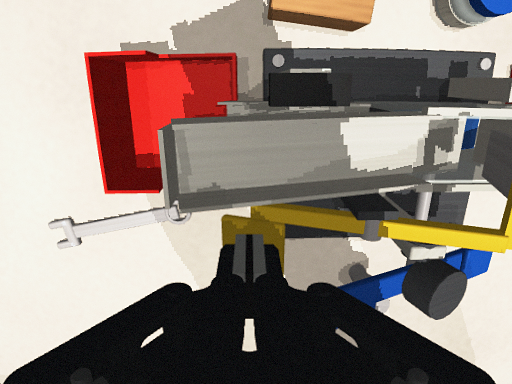

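View pics/s8.png

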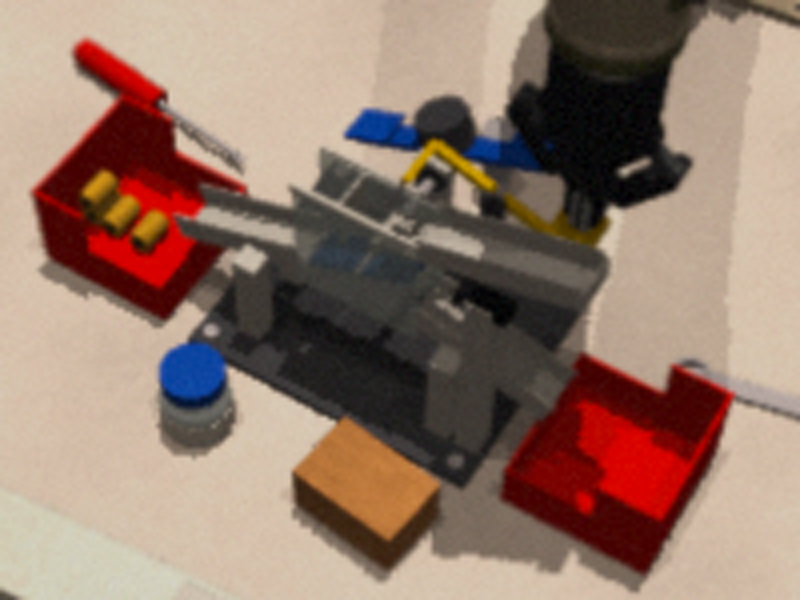

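View pics/t8.png

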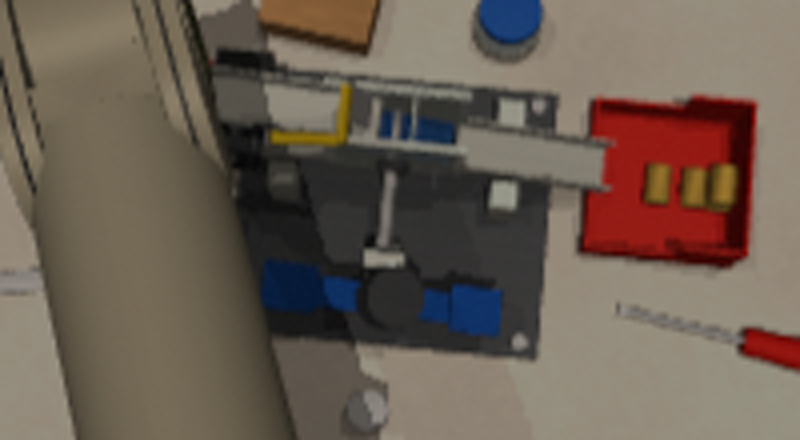

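Right bin: sleeves at crop (657,184), (694,186) and (723,186). The scene view suggests a fourth underneath the outermost one, at (95,205). I'll keep holding while I check.

Call:
play_rows:
  increments: "0 0 0 0;0.001 0 0 0;0 0 0 0;0.001 0 0 0;0 0 0 0;0.001 0 0 0;0 0 0 0;0.001 0 0 0;0 0 0 0;0.001 0 0 0"

```text
clock: 9.3
position: [0.5772, 0.0576, 0.1941]
ee_rot: [0.526, 0.471, -0.526, 0.475]
ft_force: [-3.3, -2.0, 9.4]
grip_width: -0.001
```

```bash
python3 - <<'E'
from workcell import camera
import cv2,pickle,numpy as np
s=sum(camera("scene")["img"].astype(float) for _ in range(4))/4
t=sum(camera("top")["img"].astype(float) for _ in range(4))/4
a=cv2.resize(np.clip(s[140:215,168:233]*1.4,0,255).astype('uint8'),(520,600),interpolation=cv2.INTER_CUBIC)
b=cv2.resize(np.clip(t[165:240,225:340]*1.4,0,255).astype('uint8'),(800,522),interpolation=cv2.INTER_CUBIC)
cv2.imwrite("pics/s9.png",a);cv2.imwrite("pics/t9.png",b)
E
```

```text
(no output)
```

View pics/s9.png

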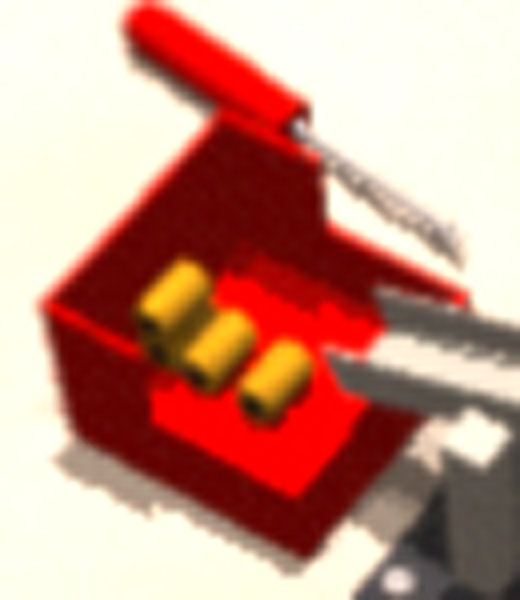

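View pics/t9.png

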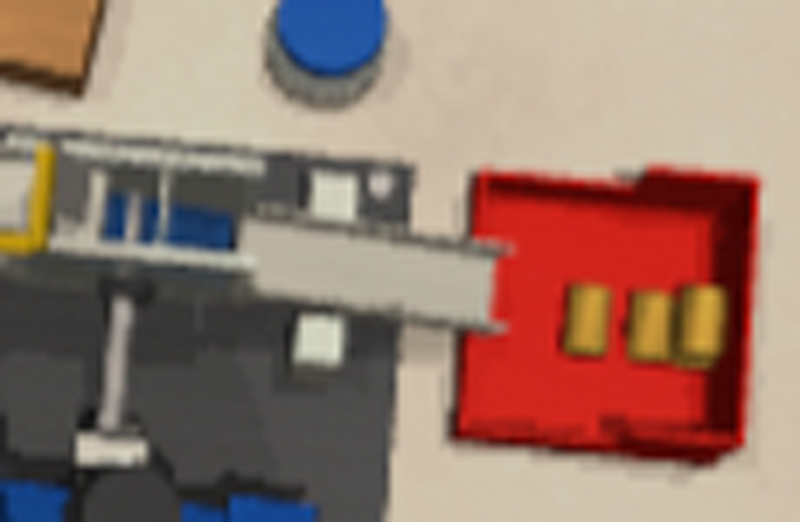

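All four are in the right bin: two on the floor, and a third on top of a fourth (visible at (165,345)). The infeed, gate and chute are empty. Releasing the lever.

Call:
play_rows:
  increments: "-0.008 0 0 0;-0.01 0 0 0;-0.015 0 0 0;-0.025 0 0 0;-0.025 0 0 0;-0.02 0 0 0;0 0 0 0;0 0 0 0;0 0 0 0;0 0 0 0"

```text
clock: 10.7
position: [0.5758, 0.0579, 0.304]
ee_rot: [-0.526, -0.471, 0.526, -0.474]
ft_force: [0.6, 0.4, 0.4]
grip_width: 0.002
```

```bash
python3 d.py; python3 - <<'E'
from workcell import camera
import cv2,pickle,numpy as np
w=camera("wrist")["img"]
s=sum(camera("scene")["img"].astype(float) for _ in range(4))/4
a=cv2.resize(np.clip(s[130:280,165:365]*1.2,0,255).astype('uint8'),(800,600),interpolation=cv2.INTER_CUBIC)
cv2.imwrite("pics/s10.png",a);cv2.imwrite("pics/w10.png",w)
cv2.imwrite("pics/t10.png",cv2.resize(camera("top")["img"],(800,600)))
E
```

```text
clk 10.7 p [0.5758 0.0579 0.304 ] F [0.55 0.42 0.39] grip 0.0022072370285194905
[[ 0.002  0.994 -0.106]
 [-0.003 -0.106 -0.994]
 [-1.     0.002  0.003]]
```

View pics/s10.png

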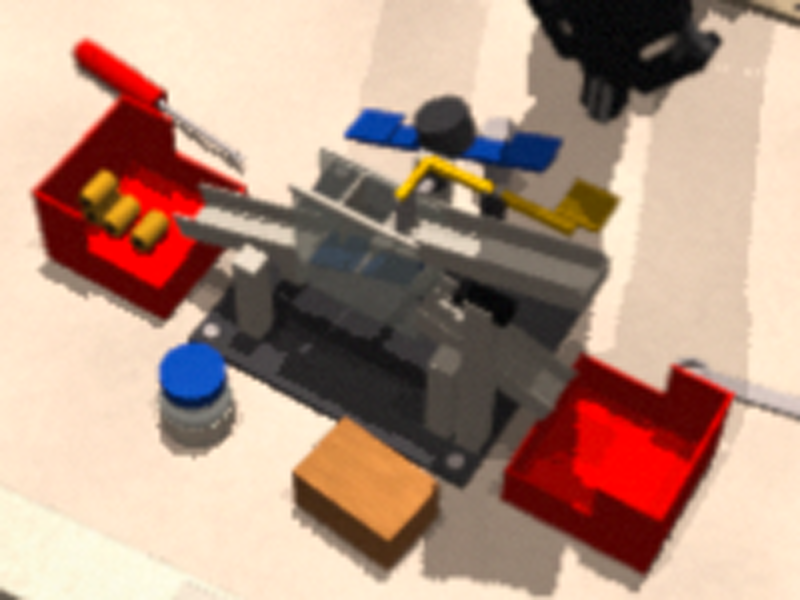

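View pics/w10.png

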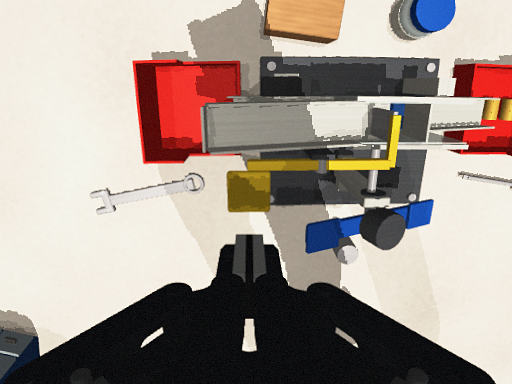

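View pics/t10.png

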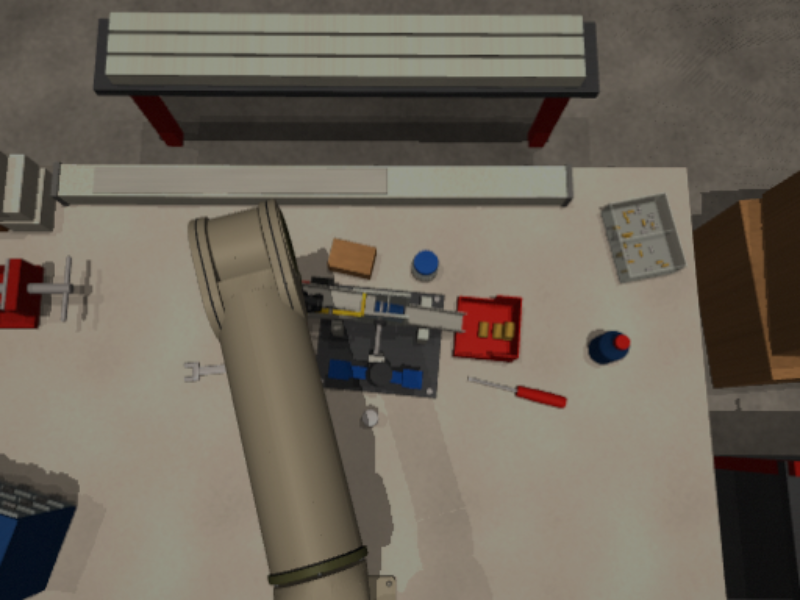

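The lever is back up (pad at (593,205), as at the start). The gate slopes right, the sleeves are in the right bin, the bystanders haven't moved and the arm is clear. Handing in.

```bash
python3 - <<'E'
from workcell import workorder
print(workorder.hand_in())
E
```

```text
the job is handed in; nothing more can be done
None
```

The feeder is changed over to its right bin and all four sleeves have rolled into it. I handed the job in at about 11 s on the robot's clock; the hand-in gives no verdict.

- **Gate:** it was feeding left. I pressed the raised right pad with the closed fingertips until it tipped over. Both pads then sat within about 5 pixels (in the enlarged picture) of where they should be at −0.38 rad.
- **Sleeves:** I held the stop lever down with about 9 N for roughly 2.7 s, until the infeed, gate and chute were empty. Three sleeves show clearly in the right bin. The fourth is only partly visible, in the scene camera, under the one by the outer wall.
- **Final state:** the lever sprang back to its rest position. The arm is clear and the force reading is near zero. The bystanders I could see are where they were; in the last top view the arm hid part of the wrench, but the wrist view shows it lying as before.

One measurement disagreed: the closed fingertips seemed to stand about 10 mm shorter than the overhang value suggested, judging by the scene picture and where contact began. I allowed for it by pressing in steps, watching force and pictures.

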